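# Open the filter bay of the bench fume extractor

### The arm

A 6-joint arm with a two-finger parallel gripper is mounted at the origin on the work surface. World frame = base frame: x ahead of the robot, y to its left, z up, the work surface at z = 0. Lengths are in m, angles in rad, forces in N, time in s.
With the tool pointing down it reaches from about 0.375 to 0.975 m from the base axis. Payload 3.8 kg.
Tool frame: the origin (TCP) lies between the finger pads; the fingertips stand 22 mm ahead of it and the grasp point (between the pads) lies 3 mm ahead of it (bot.finger_overhang is the distance from the TCP to the fingertips, in m); x points along the fingers, y is the direction in which the jaws open and shut, and the axes are right-handed (so a half turn about x gives the same grasp; the last joint's range is limited). The gripper opens to 85 mm and grips with 20 to 120 N. Pads are 22 mm wide; open, the fingers measure 114 mm over their backs; the gripper's body (76 mm by 85 mm) begins 54 mm behind the grasp point. The pads swing forward as they close: fully open they stand 13 mm farther back than shut.
Start: joints at [-1.15, 0.264, 1.604, -0, 1.274, -0.037], TCP at [0.298, -0.605, 0.253] pointing down, gripper open.
Joint ranges: [-2.63, 2.63], [-0.94, 2.18], [0.31, 2.57], [-1.31, 4.45], [0, 2.66], [-2.55, 2.55]. Speed limits (rad/s): [2.57, 2.57, 3.14, 3.14, 3.14, 3.14].

### API

Orientations are given as a rotation vector (axis times angle).
In Python, from workcell import bot gives the robot as it stands. The module is installed in compiled form; this text tells all that it offers.
- The arm moves only by the tool arm_command, never from a script. Its argument "series" is a list that holds one entry, the list of rows, each a list of 7 numbers: the turn, a rotation vector about the tool's x, y, z in rad, then the shift along the tool's x, y, z in cm, then the opening, from 0 (shut) to 1 (fully open). In form: [[[rx, ry, rz, x, y, z, grip], ...]]. A call has 1 to 10 rows; each row shifts and turns the pose as measured when the row begins, along the tool's axes as they then stand; what a row does not reach is not made up. A row lasts 1/10 s, in which the tool goes at most 50 mm and 8.59 degrees, less where a joint would pass 70% of its speed; a pose out of reach is approached as far as the arm can. A call is refused whole if a number of a shift passes 5 or a number of a turn 0.15, either way. A call with a gripper value outside its range is refused whole. The fingers move at their own pace and stop on an object; "newtons" is the grip in N (left out, the last holds). Time passes only in rows, so rows that do not move let the fingers close. It gives the time, the measured TCP pose, the force and the opening at its end, in the units of the state.
- bot.read_state(): the state, without advancing time (a new reading comes with each control period).
- bot.read_camera(name): name is "side" or "top"; returns (picture, depth): 420x560x3 uint8, blue, green, red; 420x560 float32, m along the optical axis (not along the pixel's ray), 0 where there is no reading.
- bot.camera_info(name): a dict with "K" (3x3 intrinsics, pixels), "extrinsics" (4x4, takes a point from camera to world coordinates). Camera axes: x right, y down, z forward; pixel columns grow to the right and rows downward; lengths in m; the calibration is good to about 2 mm. A picture is of the moment at which its call begins. camera_info takes no time and is no camera call.
- bot.finish_job(): hands the job in, once; it reports no verdict.
The state is a dict: "time": time; "q": joint angles; "joint_vel": joint speeds; "joint_torque": joint torques, N m; "tool_pos": TCP position; "tcp_rot": TCP orientation; "wrist_force": force on the tool from outside, world axes, zero at the start; "torque": the same for the moment, N m; "width": opening from 0.0 (shut) to 1.0 (fully open).
Only numpy, scipy, OpenCV 4.12 (cv2) and the standard library are available. Lean on these libraries where they do the work, as an engineer would, in place of code of your own. Each camera call takes 0.05 s, during which the arm holds its last target.

### The job

Open the filter bay of the fume extractor so that its filter can be changed: press the snap tab in until the louvred lid springs free, then push the lid along and out of its rails until the whole lid is clear of them and lies flat and still on the extractor's top. Only press and push: never lift or tip the lid, and leave the jar on the extractor and the other things on the bench where they are.

Things in the scene. Friction and masses are not known exactly. Their poses are not given: they have to be found in the camera images.
- extractor: low grey metal fume extractor, 320 x 200 mm, fixed to the bench, flat top (deck) 85 mm above the bench. Origin on the bench under its middle; z up; x runs from the snap-tab end (-x) to the hose-spigot end (+x, a 70 mm spigot sticks out 28 mm): the way the lid is pushed. The deck is clear above but for the paint jar and what is listed here
- snap_tab (a joint): how far the snap tab is pressed straight down, m: 0 at rest, 0.008 fully in; it needs up to about 5 N to release, then about 3 N to stay in, and springs back when let go. From about 0.0055 its barb is out of the lid's window and two sprung pins kick the lid about 14 mm in the extractor's +x, within about 0.2 s; the lid is then past the barb and stays released when the tab is let go
- tab_top (a point): middle of the top face of the snap tab, a dark ribbed plastic pad 40 x 40 mm in the middle of the extractor's -x end, behind the lid's rear edge; at rest its top is 14 mm above the deck (99 mm above the bench), fully in 6 mm above the deck. Beside it, 40 to 60 mm either side of the middle, stand the 13 mm tall posts of the two sprung pins
- filter_lid: dark plastic louvred filter lid: loose plate 110 mm long (x), 140 mm wide (y), 6 mm thick, about 120 g, on the deck; it slides with about 1 N. Origin: centre of its underside; axes as the extractor's while seated. Latched, its origin is at x = -49 mm of the extractor; it must go at least 104 mm in +x to be clear of the rails and can go 146 mm before it meets the deck's end edge
- lid_rib (a point): middle of the upright rear (-x) face of the finger rib on the lid. The rib is 80 mm wide across the lid, 14 mm tall above the lid's top (20 mm above the deck), sloping down on its +x side. The point is 7 mm above the lid's top and 50 mm ahead (+x) of the lid's rear edge; behind the rib is flat plate for a fingertip, up to a 32 x 14 mm window near the rear edge that shows the tab's barb
- rails_end (a point): point on the deck midway between the +x ends of the two rails (x = 0, y = 0 of the extractor), axes as the extractor's. Each rail is 104 mm long, 11 mm tall, 65 to 77 mm either side of the middle; its lip laps 5 mm over the lid's edge. From here on the deck is bare up to an 8 mm tall edge 152 mm ahead (+x) and edges 93 mm to either side; the filter bay is 10 to 86 mm behind
- lid_corner_a (a point): rear left corner (-x, +y) of the lid's underside, 55 mm behind and 70 mm left of its centre
- lid_corner_b (a point): rear right corner (-x, -y) of the lid's underside, 55 mm behind and 70 mm right of its centre
- paint_jar: small glass paint jar with a white lid, 32 mm across and 42 mm tall, standing on the extractor's rear corner beside the snap tab; origin at the centre of its underside. Leave it alone
- model_truck: red die-cast model pickup, 158 x 60 x 57 mm, on the bench beside the extractor; origin on the bench under its middle. Leave it alone
- dropper: white plastic dropper bottle, 28 mm across and 76 mm tall, on the bench close beside the extractor; origin at the centre of its underside. Leave it alone
- sanding_block: cork sanding block, 70 x 45 x 25 mm, on the bench close beside the extractor; origin at the centre of its underside. Leave it alone
- brush_pot: glass pot full of paint brushes, 76 mm across, 200 mm tall with the brushes, on the bench; origin at the centre of its underside. Leave it alone
- round_tin: bare metal round tin, 84 mm across and 45 mm tall, on the bench; origin at the centre of its underside. Leave it alone
- glue_bottle: white glue bottle with orange cap, 56 mm across and 130 mm tall, on the bench; origin at the centre of its underside. Leave it alone
- screwdriver: screwdriver lying on the bench, about 200 mm long; origin under it on the bench. Leave it alone
Not all that is in view belongs to the job. What is meant by the filter_lid is not pink, and is the smaller of those in its own colour.

How it is judged:
By the outcome, as a careful person would: the job done as asked, in the order asked, and still so for the second after the job is handed in, with the robot touching nothing.
It also fails if it takes over 38 s, if anything falls off the work surface, if the arm or the gripper's body presses on something with over 40 N, if the wrist force passes 120 N, or if a joint passes its speed limit or range.

## Working session

There is one attempt and no reset: what is moved stays moved. The work goes in short steps, Python scripts to look and compute and a tool call to move; the robot and the scene stay as the last step left them, time stands still between calls to the robot, and variables do not carry over. Pictures are saved under pics/ and viewed, and the job is handed in when it is done.

Besides the shell and the picture viewer there is one more tool, called after "Call:" in YAML: its name, and indented under it one key for each argument. arm_command: Moves the arm, as the interface text tells. Its arguments: {"type":"object","properties":{"series":{"type":"array"},"newtons":{"type":"number"}},"required":["series"]}

```bash
mkdir -p pics; python3 - <<'E'
from workcell import bot
import cv2,numpy as np
print(bot.read_state())
for n in("side","top"):
    p,d=bot.read_camera(n); cv2.imwrite(f"pics/{n}0.png",p); np.savez(f"{n}0.npz",p=p,d=d)
    i=bot.camera_info(n); print(n,i)
E
```

```text
{'time': 0.0, 'q': array([-1.14992015e+00,  2.64762824e-01,  1.60538937e+00,  1.53988780e-05,
        1.27368082e+00, -3.69287611e-02]), 'joint_vel': array([ 2.45392643e-04,  1.14001444e-04,  5.58664026e-04, -6.49798794e-05,
       -3.45258583e-04, -1.09666949e-03]), 'joint_torque': array([ 4.40649201e-04, -5.15112662e+01, -3.67313576e+01,  2.03910378e-05,
        1.30659464e-02,  8.64488641e-06]), 'tool_pos': array([ 0.29804261, -0.60487526,  0.25194715]), 'tcp_rot': array([ 1.96746577,  0.46070909, -1.96830028]), 'wrist_force': array([0.69517829, 0.12263201, 0.33545482]), 'torque': array([-0.00528199, -0.0321953 ,  0.00890285]), 'width': 0.9984824207946791}
side {'K': array([[493.30260026,   0.        , 284.73789614],
       [  0.        , 493.30260026, 209.01489975],
       [  0.        ,   0.        ,   1.        ]]), 'extrinsics': array([[-0.97915251, -0.15465407,  0.13169087,  0.33821557],
       [-0.20305322,  0.76263774, -0.61412789,  0.76954979],
       [-0.00545505, -0.62806512, -0.77814167,  1.05431825],
       [ 0.        ,  0.        ,  0.        ,  1.        ]])}
top {'K': array([[502.53777237,   0.        , 271.13273986],
       [  0.        , 502.53777237, 207.44903271],
       [  0.        ,   0.        ,   1.        ]]), 'extrinsics': array([[ 0.02942064, -0.99690683,  0.072878  ,  0.3487293 ],
       [-0.99942309, -0.02810046,  0.01907477, -0.01236167],
       [-0.01696786, -0.07339715, -0.99715844,  1.7188603 ],
       [ 0.        ,  0.        ,  0.        ,  1.        ]])}
```

View pics/side0.png

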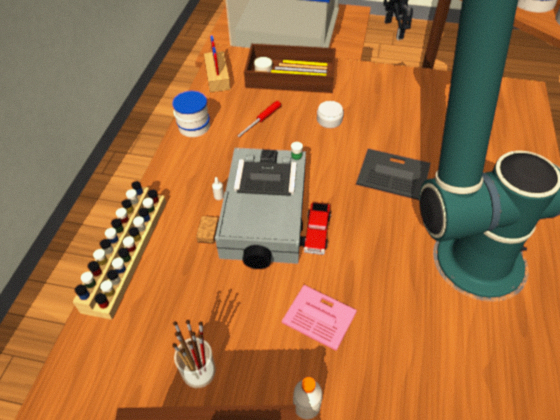

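View pics/top0.png

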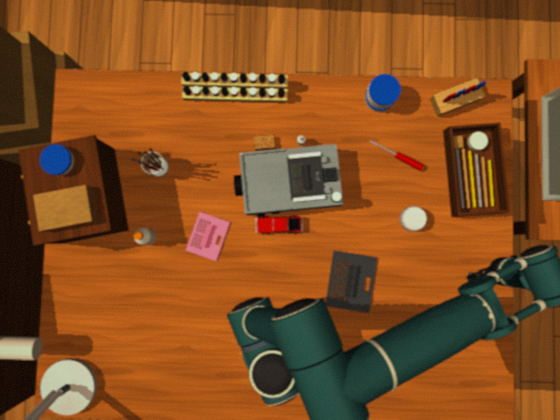

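The extractor is in the middle of both pictures: top (291,180), spigot on the left at (237,185), tab at about (332,175), jar at (336,196). The pink card and the larger dark plate are decoys. Next I'll zoom in and measure.

```bash
cat > h.py <<'E'
import numpy as np,cv2
from workcell import bot
def ray(n,u,v,z):
    i=bot.camera_info(n);K=np.array(i["K"]);T=np.array(i["extrinsics"])
    d=T[:3,:3]@np.linalg.solve(K,[u,v,1.]);o=T[:3,3]
    return o+d*(z-o[2])/d[2]
def cloud(n,d):
    i=bot.camera_info(n);K=np.array(i["K"]);T=np.array(i["extrinsics"])
    v,u=np.mgrid[:420,:560]
    P=np.stack([(u-K[0,2])/K[0,0]*d,(v-K[1,2])/K[1,1]*d,d],-1)
    return P@T[:3,:3].T+T[:3,3]
E
python3 - <<'E'
from h import *
for n,(x0,y0,w,h) in {"top":(225,130,130,96),"side":(200,135,140,140)}.items():
    f=np.load(f"{n}0.npz"); s=6 if n=="top" else 4
    cv2.imwrite(f"pics/{n}0z.png",cv2.resize(f["p"][y0:y0+h,x0:x0+w],None,fx=s,fy=s,interpolation=cv2.INTER_CUBIC))
    P=cloud(n,f["d"]); m=(abs(P[...,2]-.085)<.006)&(f["d"]>0)
    k,l,st,c=cv2.connectedComponentsWithStats(m.astype(np.uint8)); j=1+np.argmax(st[1:,4])
    m2=((P[...,2]>.07)&(P[...,2]<.115)&(f["d"]>0)).astype(np.uint8)
    k,l,st,c=cv2.connectedComponentsWithStats(m2); 
    for j in range(1,k):
        if st[j,4]>300: 
            q=P[l==j]; r=cv2.minAreaRect((q[:,:2]*1000).astype(np.float32)); print(n,st[j],r,np.median(q[:,2]))
E
```

```text
top [369  74  32  33 823] ((866.711669921875, -341.6636657714844), (101.21346282958984, 103.12651062011719), 88.86726379394531) 0.09861297398106816
top [ 49 142  74 102 453] ((459.8100891113281, 569.7852783203125), (181.1184539794922, 370.45782470703125), 64.51416778564453) 0.09302092678352314
top [ 234  144  109   70 5944] ((563.7195434570312, -28.382904052734375), (201.60421752929688, 349.2989807128906), 7.150297164916992) 0.086801314597715
side [  0   0  43  43 591] ((1645.7718505859375, -696.0667724609375), (19.22530174255371, 297.92279052734375), 1.023348331451416) 0.09065616162068657
side [245   0  85  10 430] ((703.1817626953125, -993.9415283203125), (325.62445068359375, 44.69647979736328), 3.738072395324707) 0.08198604398154347
side [172  91  35  29 810] ((869.129150390625, -336.1087951660156), (102.93981170654297, 105.35626220703125), 19.891376495361328) 0.09705782481966224
side [ 215  148   90  111 7747] ((566.2512817382812, -22.347412109375), (200.75921630859375, 353.5077209472656), 7.217621326446533) 0.08561878302701698
side [  74  181   68  117 1219] ((904.3554077148438, 161.96792602539062), (346.8987121582031, 29.101781845092773), 89.73986053466797) 0.08516616266106314
side [460 237  67  32 760] ((-9.202522277832031, 35.86493682861328), (153.14915466308594, 72.41718292236328), 1.8728002309799194) 0.0906107453633524
side [174 340  38  37 341] ((603.1337890625, 426.3544006347656), (74.53266906738281, 58.80036926269531), 33.49240493774414) 0.08686353274939085
side [293 380  29  30 505] ((366.43560791015625, 446.55975341796875), (51.786842346191406, 54.90309524536133), 89.4286880493164) 0.08906056698703047
```

View pics/top0z.png

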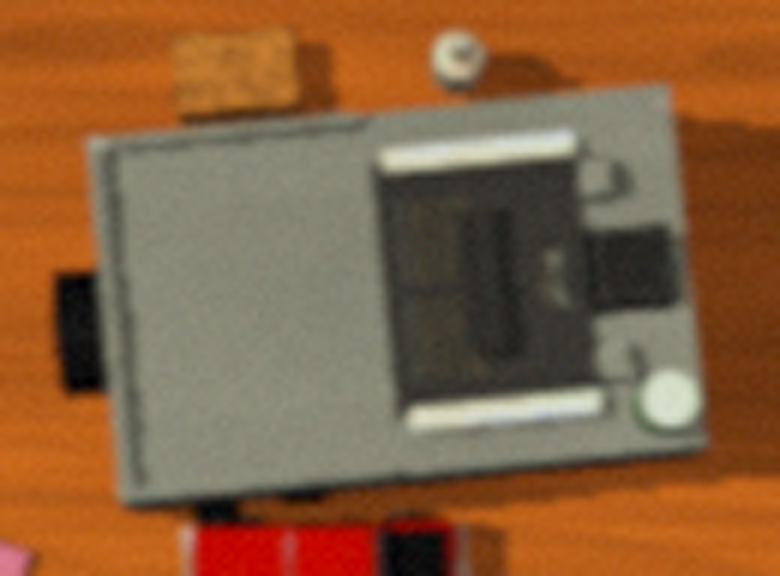

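View pics/side0z.png

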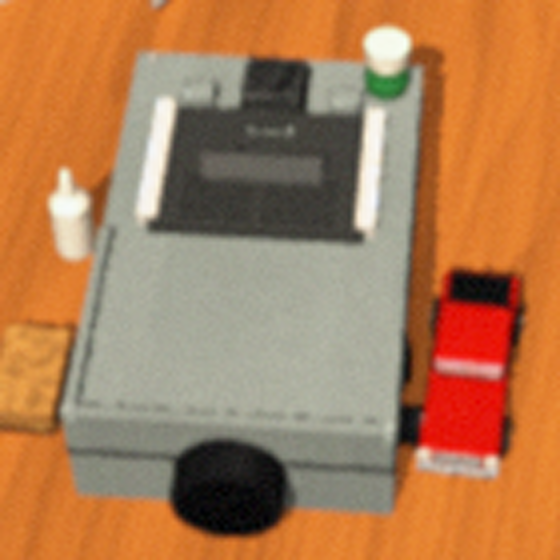

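The zoomed top view shows the deck corners at (88,137), (670,88), (708,443) and (122,503), the tab at about (630,267), the lid's rib at about (490,285) and the jar at (670,400), beside the tab on the robot's side.

```bash
python3 - <<'E'
from h import *
def tz(X,Y,z): return ray("top",225+(X+.5)/6-.5,130+(Y+.5)/6-.5,z)
def sz(X,Y,z): return ray("side",200+(X+.5)/4-.5,135+(Y+.5)/4-.5,z)
T=[tz(88,137,.093),tz(670,88,.085),tz(708,443,.085),tz(122,503,.093)]
S=[sz(62,418,.093),sz(137,52,.085),sz(423,67,.085),sz(397,437,.093)]
for n,C in(("top",T),("side",S)):
    C=np.array(C)[:,:2]; print(n,C.round(4).tolist(),"centre",C.mean(0).round(4))
    for a,b in((1,0),(2,3),(1,2),(0,3)):
        e=C[b]-C[a]; print(np.linalg.norm(e).round(4),np.degrees(np.arctan2(e[1],e[0])).round(2))
c=(np.mean(T,0)+np.mean(S,0))[:2]/2
for nm,p in dict(tab_t=tz(632,267,.099),tab_s=sz(277,75,.099),jar=tz(670,400,.127),jars=sz(388,40,.127),postR_t=tz(620,357,.098),postL_t=tz(605,178,.098),ribt=tz(490,285,.105),
 rail1=tz(377,158,.096),rail2=tz(410,418,.096),rail3=tz(577,140,.096),rail4=tz(604,402,.096),lidfl=tz(377,165,.091),lidfr=tz(402,412,.091)).items(): print(nm,p.round(4))
E
```

```text
top [[0.6452, 0.1284], [0.6822, -0.1888], [0.4878, -0.2132], [0.4458, 0.1032]] centre [ 0.5652 -0.0426]
0.3193 96.64
0.3192 97.58
0.1958 -172.83
0.2011 -172.79
side [[0.6451, 0.1344], [0.6873, -0.1841], [0.4878, -0.209], [0.4465, 0.1081]] centre [ 0.5667 -0.0377]
0.3213 97.54
0.3198 97.41
0.2011 -172.87
0.2003 -172.45
tab_t [ 0.5809 -0.1687  0.099 ]
tab_s [ 0.5822 -0.1675  0.099 ]
jar [ 0.5065 -0.1875  0.127 ]
jars [ 0.5091 -0.1874  0.127 ]
postR_t [ 0.532  -0.1634  0.098 ]
postL_t [ 0.6292 -0.1532  0.098 ]
ribt [ 0.5682 -0.092   0.105 ]
rail1 [ 0.6373 -0.0295  0.096 ]
rail2 [ 0.496  -0.0511  0.096 ]
rail3 [ 0.65   -0.1377  0.096 ]
rail4 [ 0.5075 -0.1555  0.096 ]
lidfl [ 0.6343 -0.0296  0.091 ]
lidfr [ 0.4995 -0.0468  0.091 ]
```

The estimates agree: both views give 320 x 200 mm and yaw of about 97.3°. Tab centre comes out at extractor x≈-129, y≈1 mm. Now the tool frame and the approach.

```bash
cat >> h.py <<'E'
from scipy.spatial.transform import Rotation as R
A=np.radians(97.3); EX=np.array([np.cos(A),np.sin(A),0]); EY=np.array([-np.sin(A),np.cos(A),0]); EC=np.array([.566,-.040,0])
def w(x,y,z): return EC+x*EX+y*EY+[0,0,z]
def e(p): p=np.asarray(p)-EC; return np.array([p@EX,p@EY,p[2]])
def goal(x,y,ztip,side=1):
    s=bot.read_state(); Rt=R.from_rotvec(s["tcp_rot"]); tx=np.array([0,0,-1.])
    best=None
    for sg in(1,-1):
        ty=sg*EY; G=R.from_matrix(np.stack([tx,ty,np.cross(tx,ty)],1)); r=(Rt.inv()*G).as_rotvec()
        if best is None or np.linalg.norm(r)<np.linalg.norm(best): best=r
    p=w(x,y,ztip+bot.finger_overhang)
    d=Rt.inv().apply(p-s["tool_pos"])*100
    print("t",s["time"],"turn",best.round(3),"shift cm in tool",d.round(2),"ext tip",e(s["tool_pos"]-[0,0,bot.finger_overhang]).round(4),"F",s["wrist_force"].round(2),"w",round(s["width"],3),"oh",bot.finger_overhang)
    print(Rt.as_matrix().round(3).tolist())
E
python3 -c "
from h import *
print(e([.5815,-.168,.099]),e([.508,-.1875,0]),e([.5682,-.092,0]))
goal(-.13,0,.14)"
```

```text
[-0.12893199  0.00088991  0.099     ] [-0.13893468  0.07627191  0.        ] [-0.05185805  0.00442519  0.        ]
t 0.1 turn [-1.24e+00 -1.00e-03  2.00e-03] shift cm in tool [  9.07 -26.52 -44.78] ext tip [-0.5263  0.3375  0.2301] F [-1.2  -0.    0.59] w 1.002 oh 0.022
[[-0.001, 0.442, -0.897], [0.002, -0.897, -0.442], [-1.0, -0.002, -0.0]]
```

Call:
arm_command:
  series:
    - [[0, 0, 0, 0, -2.6, -4.3, 0], [0, 0, 0, 0, -2.6, -4.3, 0], [0, 0, 0, 0, -2.6, -4.3, 0], [0, 0, 0, 0, -2.6, -4.3, 0], [0, 0, 0, 0, -2.6, -4.3, 0], [0, 0, 0, 0, -2.6, -4.3, 0], [0, 0, 0, 0, -2.6, -4.3, 0], [0, 0, 0, 0, -2.6, -4.3, 0], [0, 0, 0, 0, -2.6, -4.3, 0], [0, 0, 0, 0, -2.6, -4.3, 0]]

```text
time: 1.1
tool_pos: [0.565, -0.1848, 0.2461]
tcp_rot: [1.972, 0.454, -1.983]
wrist_force: [0.5, -1.3, -0.2]
width: 0.004
```

Call:
arm_command:
  series:
    - [[-0.15, 0, 0, 0, 0, 0, 0], [-0.15, 0, 0, 0, 0, 0, 0], [-0.15, 0, 0, 0, 0, 0, 0], [-0.15, 0, 0, 0, 0, 0, 0], [-0.15, 0, 0, 0, 0, 0, 0], [-0.15, 0, 0, 0, 0, 0, 0], [-0.15, 0, 0, 0, 0, 0, 0], [-0.15, 0, 0, 0, 0, 0, 0], [-0.04, 0, 0, 0, 0, 0, 0], [0, 0, 0, 0, 0, 0, 0]]

```text
time: 2.1
tool_pos: [0.5655, -0.1739, 0.2394]
tcp_rot: [1.118, 1.286, -1.122]
wrist_force: [0.5, -0.1, -0.6]
width: -0.004
```

```bash
python3 -c "
from h import *
goal(-.129,0.0005,.115)"
```

```text
t 2.1 turn [-0.002 -0.013  0.015] shift cm in tool [10.22  1.85 -0.24] ext tip [-0.1327  0.0175  0.2174] F [ 0.47 -0.11 -0.65] w -0.004 oh 0.022
[[-0.017, 0.992, 0.125], [0.011, 0.125, -0.992], [-1.0, -0.015, -0.013]]
```

Call:
arm_command:
  series:
    - [[0, -0.013, 0.015, 2, 1.0, -0.2, 0], [0, 0, 0, 2, 0.8, 0, 0], [0, 0, 0, 2, 0, 0, 0], [0, 0, 0, 2, 0, 0, 0], [0, 0, 0, 1.5, 0, 0, 0], [0, 0, 0, 0, 0, 0, 0]]

```text
time: 2.7
tool_pos: [0.5832, -0.1693, 0.1406]
tcp_rot: [1.122, 1.262, -1.122]
wrist_force: [-0.9, 0.2, -0.7]
width: 0.001
```

```bash
python3 - <<'E'
from h import *
goal(-.129,0.0005,.099)
for n,(x0,y0,w_,h,s) in {"top":(225,130,130,96,6),"side":(200,135,140,140,4)}.items():
    p,d=bot.read_camera(n)
    cv2.imwrite(f"pics/{n}1z.png",cv2.resize(p[y0:y0+h,x0:x0+w_],None,fx=s,fy=s,interpolation=cv2.INTER_CUBIC))
E
```

```text
t 2.7 turn [-0.01   0.    -0.001] shift cm in tool [ 1.96 -0.12 -0.14] ext tip [-0.1304 -0.0007  0.1186] F [-0.88  0.2  -0.65] w 0.001 oh 0.022
[[0.001, 0.993, 0.117], [-0.0, 0.117, -0.993], [-1.0, 0.001, 0.0]]
```

View pics/side1z.png

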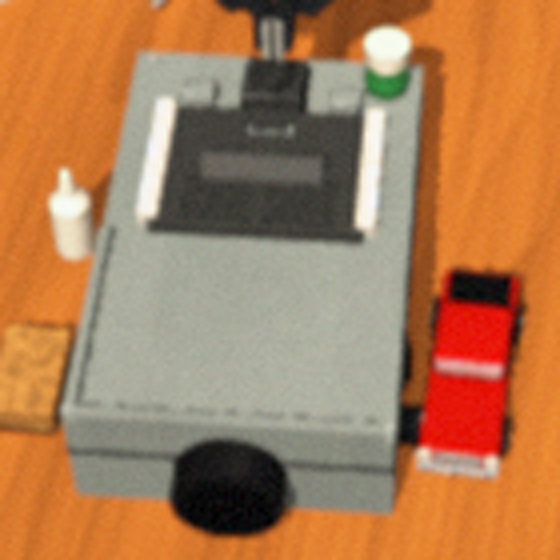

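View pics/top1z.png

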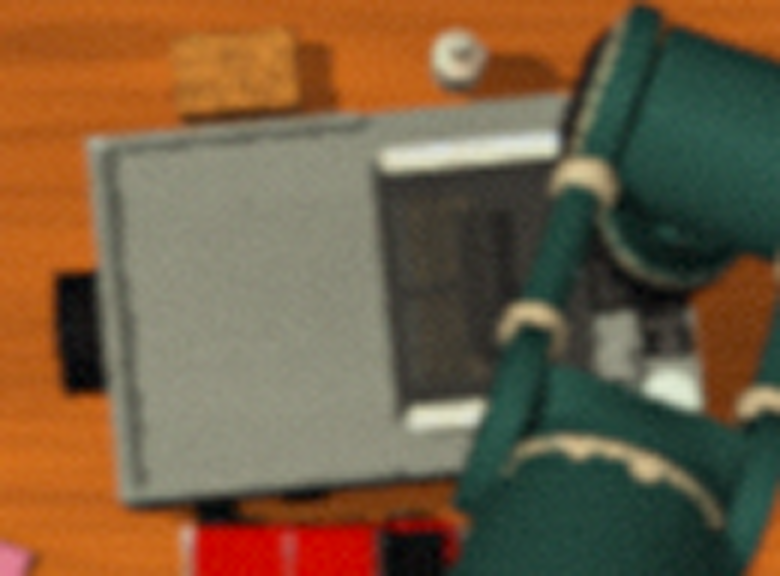

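The side view shows the shut fingertips right over the pad at (272,55), clear of the posts and of the jar at (388,60). Next I go down gently and press.

Call:
arm_command:
  series:
    - [[0, 0, 0, 0.8, -0.1, -0.1, 0], [0, 0, 0, 0.7, 0, 0, 0], [0, 0, 0, 0.2, 0, 0, 0], [0, 0, 0, 0, 0, 0, 0]]

```text
time: 3.2
tool_pos: [0.5862, -0.1698, 0.1288]
tcp_rot: [1.124, 1.251, -1.117]
wrist_force: [-1.0, -0.7, -0.0]
width: 0.001
```

Call:
arm_command:
  series:
    - [[0, 0, 0, 0.2, 0, 0, 0], [0, 0, 0, 0.2, 0, 0, 0], [0, 0, 0, 0.2, 0, 0, 0], [0, 0, 0, 0.2, 0, 0, 0]]

```text
time: 3.6
tool_pos: [0.5871, -0.1702, 0.1215]
tcp_rot: [1.125, 1.249, -1.116]
wrist_force: [0.3, -0.4, -0.5]
width: -0.0
```

```bash
python3 - <<'E'
from h import *
goal(-.129,0.0005,.092)
for n,(x0,y0,w_,h,s) in {"side":(200,135,140,140,4)}.items():
    p,d=bot.read_camera(n)
    cv2.imwrite(f"pics/{n}2z.png",cv2.resize(p[y0:y0+h,x0:x0+w_],None,fx=s,fy=s,interpolation=cv2.INTER_CUBIC))
E
```

```text
t 3.6 turn [-0.01   0.006 -0.012] shift cm in tool [ 0.74 -0.5  -0.28] ext tip [-0.1318 -0.0044  0.0995] F [ 0.33 -0.43 -0.48] w -0.0 oh 0.022
[[0.013, 0.993, 0.117], [-0.004, 0.117, -0.993], [-1.0, 0.012, 0.006]]
```

View pics/side2z.png

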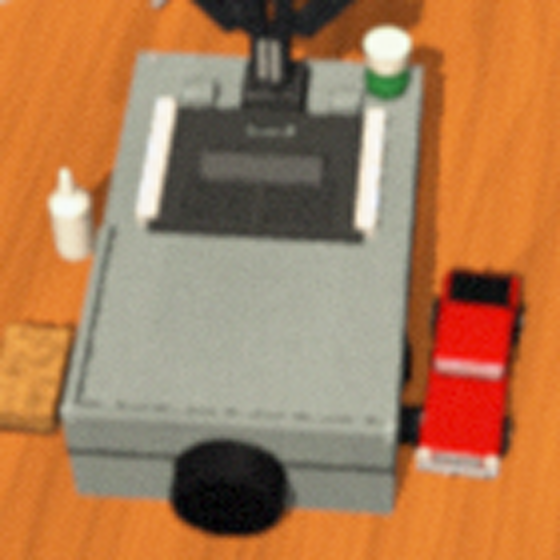

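The fingertips stand just above the pad, drifted about 5 mm sideways. I correct that, then press.

Call:
arm_command:
  series:
    - [[0, 0.006, -0.012, 0, -0.5, -0.2, 0], [0, 0, 0, 0.2, -0.1, 0, 0], [0, 0, 0, 0.2, 0, 0, 0], [0, 0, 0, 0.2, 0, 0, 0], [0, 0, 0, 0.2, 0, 0, 0]]

```text
time: 4.15
tool_pos: [0.5813, -0.1686, 0.1151]
tcp_rot: [1.123, 1.262, -1.121]
wrist_force: [-1.0, 0.5, 3.4]
width: 0.004
```

```bash
python3 - <<'E'
from h import *
goal(-.129,0.0005,.092)
E
```

```text
t 4.15 turn [-0.01  -0.    -0.001] shift cm in tool [ 0.11  0.07 -0.05] ext tip [-0.1295  0.0012  0.0931] F [-1.03  0.49  3.38] w 0.004 oh 0.022
[[0.001, 0.993, 0.117], [0.0, 0.117, -0.993], [-1.0, 0.001, -0.0]]
```

Call:
arm_command:
  series:
    - [[0, 0, 0, 0.15, 0, 0, 0], [0, 0, 0, 0.1, 0, 0, 0], [0, 0, 0, 0.05, 0, 0, 0], [0, 0, 0, 0, 0, 0, 0]]

```text
time: 4.55
tool_pos: [0.5813, -0.1687, 0.1131]
tcp_rot: [1.123, 1.262, -1.122]
wrist_force: [-0.3, 0.7, 2.9]
width: 0.001
```

```bash
python3 - <<'E'
from h import *
goal(-.129,0.0005,.092)
for n,(x0,y0,w_,h,s) in {"side":(200,135,140,140,4)}.items():
    p,d=bot.read_camera(n)
    cv2.imwrite(f"pics/{n}3z.png",cv2.resize(p[y0:y0+h,x0:x0+w_],None,fx=s,fy=s,interpolation=cv2.INTER_CUBIC))
E
```

```text
t 4.55 turn [-0.01  -0.    -0.001] shift cm in tool [-0.09  0.07 -0.06] ext tip [-0.1296  0.0012  0.0911] F [-0.32  0.72  2.88] w 0.001 oh 0.022
[[0.001, 0.993, 0.117], [0.001, 0.117, -0.993], [-1.0, 0.001, -0.0]]
```

View pics/side3z.png

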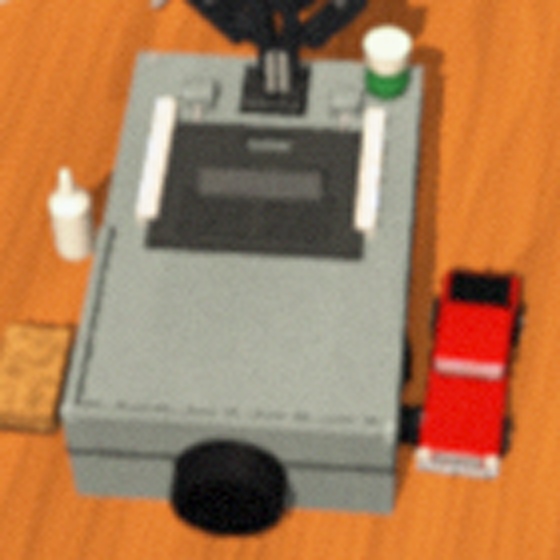

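The lid sprung free: its front edge moved from row about 238 to 255, and a gap opened behind it. I lift off the tab and move behind the rib, which should now be at x≈-40 mm.

Call:
arm_command:
  series:
    - [[0, 0, 0, -1, 0, 0, 0], [0, 0, 0, -1.5, 0, 0, 0], [0, 0, 0, -1.5, 0, 0, 0], [0, 0, 0, 0, 0, -2, 0], [0, 0, 0, 0, 0, -2, 0], [0, 0, 0, 0, 0, -2, 0], [0, 0, 0, 0, 0, -1, 0], [0, 0, 0, 0, 0, 0, 0]]

```text
time: 5.4
tool_pos: [0.5749, -0.099, 0.1614]
tcp_rot: [1.125, 1.255, -1.12]
wrist_force: [0.2, 0.1, 0.9]
width: -0.003
```

```bash
python3 - <<'E'
from h import *
goal(-.062,0.0005,.095)
for n,(x0,y0,w_,h,s) in {"side":(200,135,140,140,4),"top":(225,130,130,96,6)}.items():
    p,d=bot.read_camera(n)
    cv2.imwrite(f"pics/{n}4z.png",cv2.resize(p[y0:y0+h,x0:x0+w_],None,fx=s,fy=s,interpolation=cv2.INTER_CUBIC))
E
```

```text
t 5.4 turn [-0.012  0.003 -0.007] shift cm in tool [ 4.44 -0.22  0.23] ext tip [-0.0596 -0.0014  0.1394] F [0.17 0.09 0.86] w -0.003 oh 0.022
[[0.007, 0.993, 0.115], [-0.002, 0.115, -0.993], [-1.0, 0.007, 0.003]]
```

View pics/side4z.png

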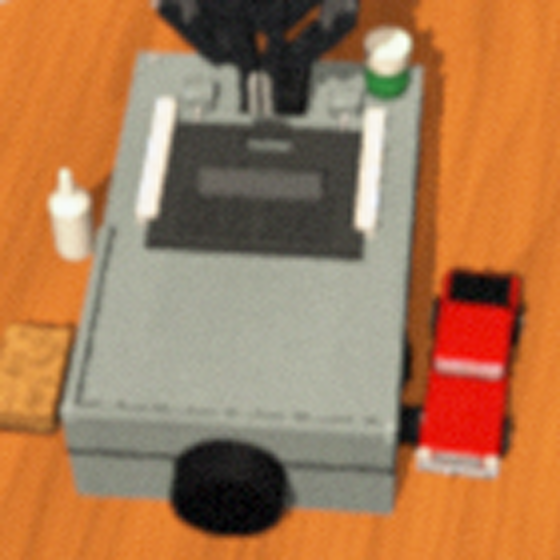

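View pics/top4z.png

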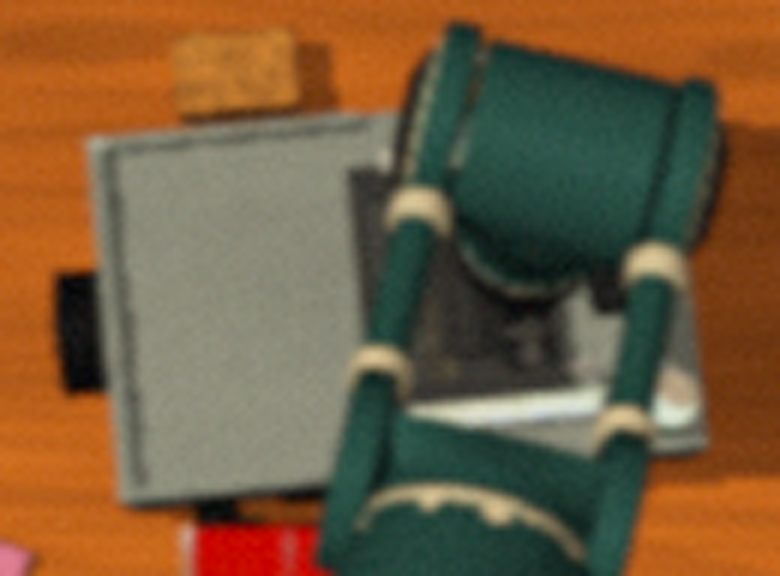

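The tips are over the plate behind the rib (side: tips at (258,115), rib at rows 168–198). I compute the lid's present position, then descend.

```bash
python3 - <<'E'
from h import *
def sz(X,Y,z): return ray("side",200+(X+.5)/4-.5,135+(Y+.5)/4-.5,z)
for p in((148,243,.091),(364,253,.091),(198,168,.105),(320,170,.105)): print(e(sz(*p)).round(4))
print(e(ray("top",225+350.5/6-.5,130+170.5/6-.5,.091)).round(4))
E
```

```text
[ 0.0212 -0.0688  0.091 ]
[0.0195 0.0702 0.091 ]
[-0.0333 -0.0423  0.105 ]
[-0.0373  0.0374  0.105 ]
[ 0.0165 -0.0678  0.091 ]
```

Call:
arm_command:
  series:
    - [[0, 0.003, -0.007, 1.3, -0.1, 0.3, 0], [0, 0, 0, 1.3, -0.2, 0, 0], [0, 0, 0, 0.9, -0.1, 0, 0], [0, 0, 0, 0.3, 0, 0, 0], [0, 0, 0, 0, 0, 0, 0]]

```text
time: 6.0
tool_pos: [0.5702, -0.1065, 0.118]
tcp_rot: [1.125, 1.263, -1.13]
wrist_force: [0.0, -0.6, 0.3]
width: 0.0
```

```bash
python3 - <<'E'
from h import *
goal(-.062,0.0005,.095)
for n,(x0,y0,w_,h,s) in {"side":(200,135,140,140,4)}.items():
    p,d=bot.read_camera(n)
    cv2.imwrite(f"pics/{n}5z.png",cv2.resize(p[y0:y0+h,x0:x0+w_],None,fx=s,fy=s,interpolation=cv2.INTER_CUBIC))
E
```

```text
t 6.0 turn [-0.016 -0.     0.004] shift cm in tool [ 0.1   0.37 -0.46] ext tip [-0.0665  0.0043  0.096 ] F [ 0.02 -0.64  0.25] w 0.0 oh 0.022
[[-0.004, 0.994, 0.111], [-0.0, 0.111, -0.994], [-1.0, -0.004, -0.0]]
```

View pics/side5z.png

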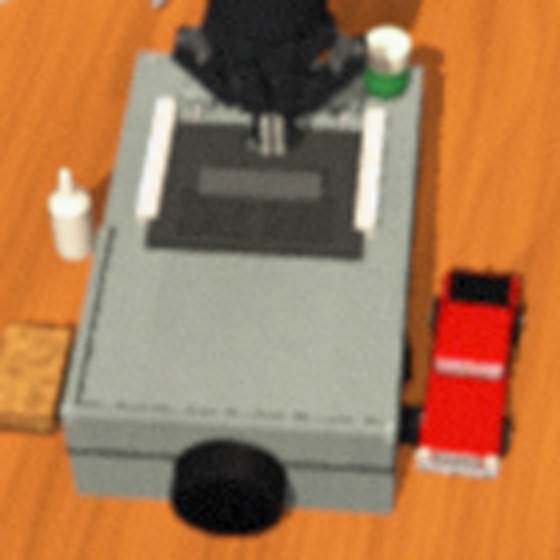

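The tips are at plate height between the tab end and the rib. I centre them, correct the yaw, approach, and push in stages.

Call:
arm_command:
  series:
    - [[-0.016, 0, 0.004, 0, 0.4, 0, 0], [0, 0, 0, 0, 0, -0.6, 0], [0, 0, 0, 0, 0, -0.6, 0], [0, 0, 0, 0, 0, -0.6, 0], [0, 0, 0, 0, 0, -0.6, 0], [0, 0, 0, 0, 0, -0.6, 0], [0, 0, 0, 0, 0, 0, 0]]

```text
time: 6.75
tool_pos: [0.5717, -0.0734, 0.1199]
tcp_rot: [1.114, 1.265, -1.111]
wrist_force: [0.8, 0.4, 0.1]
width: -0.001
```

```bash
python3 - <<'E'
from h import *
goal(.056,0.0,.0955)
E
```

```text
t 6.75 turn [ 0.002  0.001 -0.004] shift cm in tool [ 0.24 -0.12 -8.99] ext tip [-0.0339 -0.0014  0.0979] F [0.78 0.4  0.1 ] w -0.001 oh 0.022
[[0.004, 0.992, 0.13], [-0.0, 0.13, -0.992], [-1.0, 0.004, 0.001]]
```

Call:
arm_command:
  series:
    - [[0, 0, -0.004, 0.2, -0.1, -0.6, 0], [0, 0, 0, 0.05, 0, -0.7, 0], [0, 0, 0, 0.05, 0, -0.7, 0], [0, 0, 0, 0.05, 0, -0.7, 0], [0, 0, 0, 0.05, 0, -0.7, 0], [0, 0, 0, 0, 0, 0, 0]]

```text
time: 7.35
tool_pos: [0.5668, -0.0374, 0.1167]
tcp_rot: [1.112, 1.265, -1.113]
wrist_force: [-0.2, 0.4, -0.3]
width: 0.001
```

```bash
python3 - <<'E'
from h import *
goal(.056,0.0,.0955)
for n,(x0,y0,w_,h,s) in {"side":(200,135,140,140,4)}.items():
    p,d=bot.read_camera(n)
    cv2.imwrite(f"pics/{n}6z.png",cv2.resize(p[y0:y0+h,x0:x0+w_],None,fx=s,fy=s,interpolation=cv2.INTER_CUBIC))
E
```

```text
t 7.35 turn [ 0.003  0.003 -0.001] shift cm in tool [-0.1  -0.1  -5.35] ext tip [ 0.0025 -0.0011  0.0947] F [-0.17  0.44 -0.31] w 0.001 oh 0.022
[[0.002, 0.992, 0.13], [-0.002, 0.13, -0.992], [-1.0, 0.001, 0.003]]
```

View pics/side6z.png

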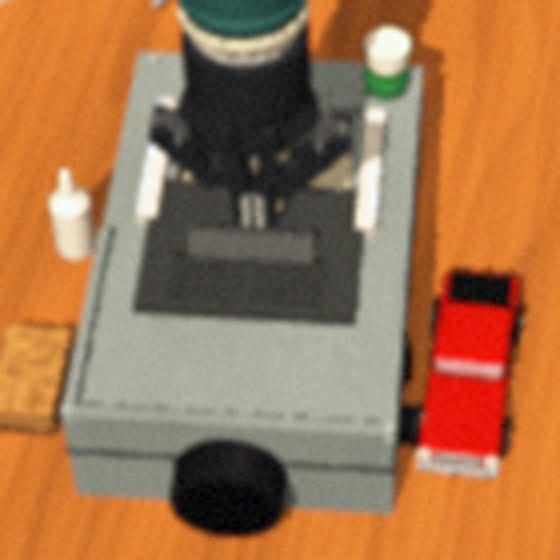

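The lid slides straight: its front edge runs from (135,310) to (355,322), and its rear is still in the rails. I keep pushing.

Call:
arm_command:
  series:
    - [[0, 0, 0, 0, -0.1, -0.7, 0], [0, 0, 0, 0, 0, -0.7, 0], [0, 0, 0, 0, 0, -0.7, 0], [0, 0, 0, 0, 0, -0.7, 0], [0, 0, 0, 0, 0, -0.7, 0], [0, 0, 0, 0, 0, 0, 0]]

```text
time: 8.0
tool_pos: [0.5607, -0.0003, 0.1165]
tcp_rot: [1.112, 1.265, -1.113]
wrist_force: [1.1, -0.3, -0.6]
width: 0.003
```

```bash
python3 - <<'E'
from h import *
goal(.056,0.0,.0955)
for n,(x0,y0,w_,h,s) in {"side":(200,135,140,140,4)}.items():
    p,d=bot.read_camera(n)
    cv2.imwrite(f"pics/{n}7z.png",cv2.resize(p[y0:y0+h,x0:x0+w_],None,fx=s,fy=s,interpolation=cv2.INTER_CUBIC))
E
```

```text
t 8.0 turn [ 0.002  0.003 -0.001] shift cm in tool [-0.11  0.02 -1.6 ] ext tip [0.04   0.0002 0.0945] F [ 1.06 -0.29 -0.6 ] w 0.003 oh 0.022
[[0.002, 0.992, 0.129], [-0.003, 0.129, -0.992], [-1.0, 0.001, 0.003]]
```

View pics/side7z.png

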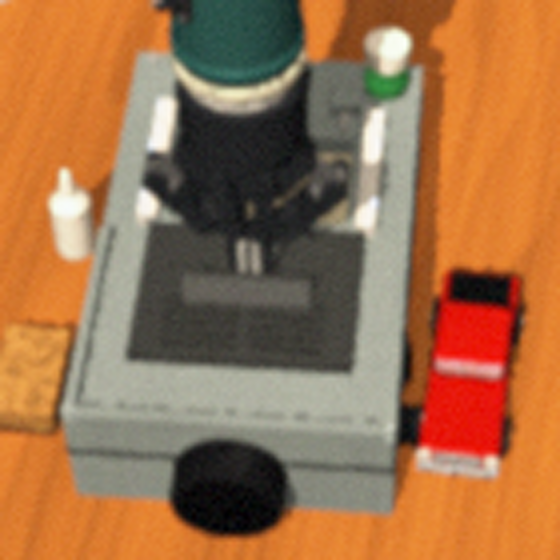

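Call:
arm_command:
  series:
    - [[0, 0, 0, 0, 0, -0.6, 0], [0, 0, 0, 0, 0, -0.6, 0], [0, 0, 0, 0, 0, -0.4, 0], [0, 0, 0, 0, 0, 0, 0], [0, 0, 0, 0, 0, 0.6, 0], [0, 0, 0, 0, 0, 0.6, 0], [0, 0, 0, 0, 0, 0, 0]]

```text
time: 8.75
tool_pos: [0.5597, 0.004, 0.116]
tcp_rot: [1.111, 1.266, -1.114]
wrist_force: [0.3, -0.3, 0.2]
width: -0.001
```

```bash
python3 - <<'E'
from h import *
goal(.056,0.0,.0955)
for n,(x0,y0,w_,h,s) in {"side":(200,135,140,140,4)}.items():
    p,d=bot.read_camera(n)
    cv2.imwrite(f"pics/{n}8z.png",cv2.resize(p[y0:y0+h,x0:x0+w_],None,fx=s,fy=s,interpolation=cv2.INTER_CUBIC))
E
```

```text
t 8.75 turn [ 0.003  0.002 -0.   ] shift cm in tool [-0.16  0.07 -1.16] ext tip [0.0444 0.0006 0.094 ] F [ 0.29 -0.29  0.17] w -0.001 oh 0.022
[[0.0, 0.992, 0.13], [-0.002, 0.13, -0.992], [-1.0, 0.0, 0.002]]
```

View pics/side8z.png

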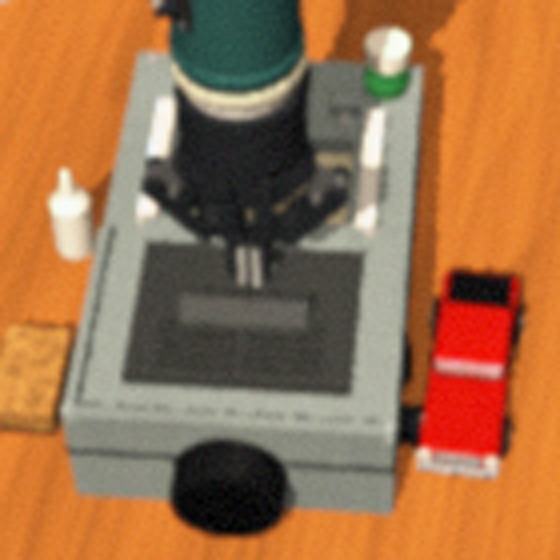

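The fingers are off the rib and the lid lies beyond the rails with its rear edge at row about 245. I raise the arm and move away for a clear look.

Call:
arm_command:
  series:
    - [[0, 0, 0, -1, 0, 0, 0], [0, 0, 0, -3, 0, 0, 0], [0, 0, 0, -4, 0, 0, 0], [0, 0, 0, -4, 0, 0, 0], [0, 0, 0, 0, 0, 4, 0], [0, 0, 0, 0, 0, 5, 0], [0, 0, 0, 0, 0, 5, 0], [0, 0, 0, 0, 0, 5, 0], [0, 0, 0, 0, 0, 5, 0], [0, 0, 0, 0, 0, 5, 0]]

```text
time: 9.8
tool_pos: [0.5992, -0.2821, 0.2504]
tcp_rot: [1.108, 1.264, -1.102]
wrist_force: [0.8, 0.8, 0.4]
width: 0.001
```

Call:
arm_command:
  series:
    - [[0, 0, 0, 0, 0, 5, 0], [0, 0, 0, 0, 0, 5, 0], [0, 0, 0, 0, 0, 5, 0], [0, 0, 0, 0, 0, 0, 0]]

```text
time: 10.2
tool_pos: [0.6185, -0.4372, 0.2535]
tcp_rot: [1.111, 1.257, -1.106]
wrist_force: [0.1, -0.5, 1.0]
width: -0.001
```

```bash
python3 - <<'E'
from h import *
goal(.056,0.0,.0955)
for n,(x0,y0,w_,h,s) in {"side":(200,135,140,140,4),"top":(225,130,130,96,6)}.items():
    p,d=bot.read_camera(n); np.savez(f"{n}9.npz",p=p,d=d)
    cv2.imwrite(f"pics/{n}9.png",p)
    cv2.imwrite(f"pics/{n}9z.png",cv2.resize(p[y0:y0+h,x0:x0+w_],None,fx=s,fy=s,interpolation=cv2.INTER_CUBIC))
E
```

```text
t 10.2 turn [ 0.006  0.007 -0.01 ] shift cm in tool [ 1.327e+01 -3.000e-02 -4.576e+01] ext tip [-0.4006 -0.0016  0.2315] F [ 0.1  -0.45  0.98] w -0.001 oh 0.022
[[0.011, 0.991, 0.133], [-0.006, 0.133, -0.991], [-1.0, 0.01, 0.007]]
```

View pics/side9z.png

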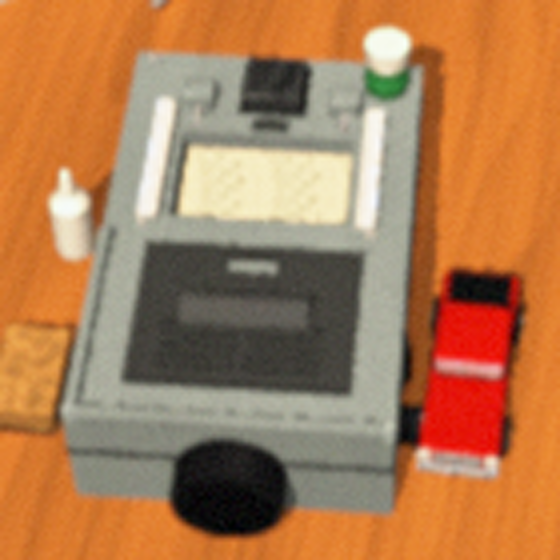

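View pics/top9z.png

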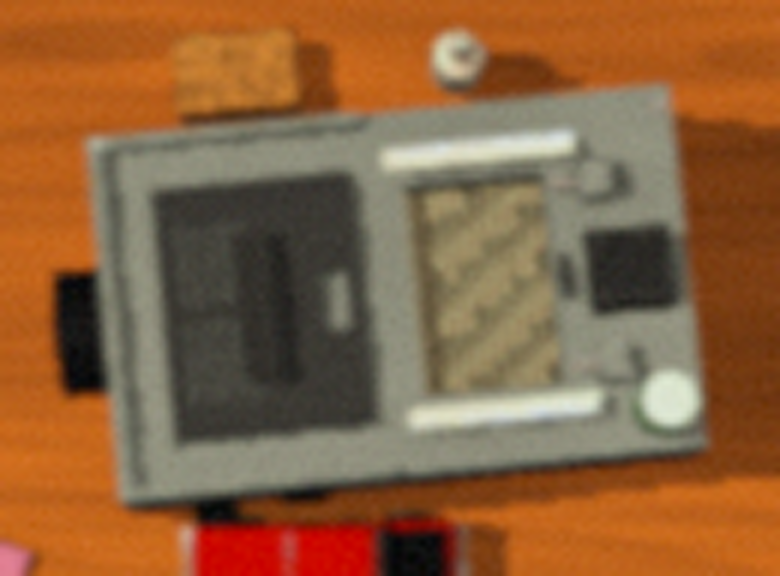

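Both views show the lid flat on the deck beyond the rails: in the top zoom its rear corners are at (354,176) and (378,424), against rail ends at (380,158) and (408,418). The filter is exposed and the jar hasn't moved. One check in numbers, then I hand it in.

```bash
python3 - <<'E'
from h import *
def tz(X,Y,z): return e(ray("top",225+(X+.5)/6-.5,130+(Y+.5)/6-.5,z)).round(4)
def sz(X,Y,z): return e(ray("side",200+(X+.5)/4-.5,135+(Y+.5)/4-.5,z)).round(4)
print("rear corners top",tz(354,176,.091),tz(378,424,.091),"side",sz(149,241,.091),sz(364,252,.091))
print("rail ends",tz(379,160,.096),tz(408,418,.096))
f=np.load("side9.npz");P=cloud("side",f["d"]);E_=(P-EC)@np.stack([EX,EY,[0,0,1]],1)
for a,b in((.02,.045),(.10,.12)):
  for c,d in((-.06,-.03),(.03,.06)):
    m=(E_[...,0]>a)&(E_[...,0]<b)&(E_[...,1]>c)&(E_[...,1]<d)&(f["d"]>0);print(np.median(E_[m][:,2]).round(4))
for n in("top","side"):
    a=np.load(f"{n}0.npz")["p"].astype(int);b=np.load(f"{n}9.npz")["p"].astype(int)
    m=(abs(a-b).max(2)>60).astype(np.uint8);k,l,st,c=cv2.connectedComponentsWithStats(m);print(n,st[1:][st[1:,4]>15].tolist())
bot.finish_job()
E
```

```text
rear corners top [ 0.0147 -0.0643  0.091 ] [0.0153 0.072  0.091 ] side [ 0.0195 -0.0684  0.091 ] [0.0187 0.0701 0.091 ]
rail ends [ 0.0004 -0.0708  0.096 ] [-0.001   0.0708  0.096 ]
0.0901
0.0906
0.0899
0.0895
top [[328, 104, 168, 247, 9344], [451, 135, 15, 20, 172], [452, 150, 3, 9, 20], [288, 157, 37, 41, 1010], [251, 159, 36, 44, 1308], [482, 163, 4, 28, 63], [464, 169, 4, 14, 51], [488, 170, 5, 25, 58], [452, 182, 12, 7, 56], [553, 220, 7, 13, 36], [521, 245, 28, 12, 146], [293, 246, 267, 174, 14840], [244, 260, 85, 56, 2176], [402, 291, 43, 12, 199], [446, 290, 11, 9, 42], [233, 303, 9, 7, 34], [242, 305, 21, 36, 149], [272, 304, 42, 16, 77], [208, 313, 42, 62, 1124], [252, 315, 12, 9, 39], [343, 350, 11, 9, 40], [281, 353, 15, 27, 122], [262, 396, 18, 9, 102]]
side [[254, 0, 45, 56, 1395], [383, 0, 30, 40, 639], [419, 0, 99, 26, 1058], [438, 0, 8, 3, 19], [451, 0, 10, 3, 22], [431, 19, 3, 8, 17], [434, 22, 24, 106, 1250], [489, 27, 23, 93, 1112], [332, 37, 30, 23, 241], [283, 60, 35, 14, 246], [392, 66, 28, 86, 1092], [412, 86, 88, 183, 2824], [483, 125, 13, 48, 316], [237, 162, 54, 34, 1409], [231, 195, 60, 39, 1948], [540, 195, 20, 24, 258], [437, 221, 9, 16, 79], [484, 231, 33, 13, 184], [442, 241, 9, 12, 51]]
the job is handed in; nothing more can be done
```

The filter bay is open and the job is handed in at about 10.3 s of the 38 s allowed. I pressed the snap tab fully in with the shut fingertips, at about 3 N on the last readings, and the lid sprung about 14 mm. I then let the tab go, pushed the lid by its rib along and out of the rails, backed off and drew the arm away.

Last checks:
- **Lid clear of the rails:** its rear edge is 15 mm past the rail ends by the top view and 19 mm by the side view. The two views disagree by about 4 mm, but both show it clear.
- **Lid flat and straight:** its top is at 0.0895 to 0.0906 m at four spots, against 0.091 m expected.
- **Tab:** it looks sprung back in the last picture.
- **Other things:** a before-and-after comparison of the pictures showed changes around the extractor only where the lid and filter bay are. The jar, truck, dropper and sanding block did not move. In the top picture the changed area from the arm and its shadow covers part of the bench, so there I rely on the side view.

I took no second picture after the last one, so I did not separately check that the lid stayed still. The wrist force I read never passed about 4 N.

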